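Hold the dark box's self-closing lid at the 40 degree mark

ROBOT

A 7-joint arm with a two-finger parallel gripper is mounted at the origin on a cart in front of the work surface, level with it; the furniture and walls round the work are solid. World frame = base frame: x ahead of the robot, y to its left, z up, the work surface at z = 0. Lengths are in m, angles in rad, forces in N, time in s.
With the tool pointing down it reaches from about 0.4 to 0.9 m from the base axis. Payload 5.5 kg.
Tool frame: the origin (TCP) lies on the centre line of the jaws, within the pads' length; the fingertips stand 17 mm ahead of it and the grasp point (between the pads) lies 2 mm behind it (env.tcp_to_tips is the distance from the TCP to the fingertips, in m); x points along the fingers, z is the direction in which the jaws open and shut, and the axes are right-handed (so a half turn about x gives the same grasp; the last joint's range is limited). The gripper opens to 85 mm and grips with 20 to 120 N. Pads are 22 mm wide; open, the fingers measure 114 mm over their backs; the gripper's body (76 mm by 85 mm) begins 54 mm behind the grasp point. The pads swing forward as they close: fully open they stand 13 mm farther back than shut.
Start: joints at [1.447, 0.501, -0.427, 1.55, 0.221, 1.138, -0.21], TCP at [0.245, -0.602, 0.248] pointing down, gripper open.
Joint ranges: [-2.88, 2.88], [-0.31, 2.03], [-1.54, 1.56], [0.2, 2.42], [-1.41, 4.55], [0.19, 2.02], [-2.57, 2.57]. Speed limits (rad/s): [2.57, 2.57, 3.14, 3.14, 3.14, 3.14, 3.14].

INTERFACE

Orientations are given as a rotation vector (axis times angle).
In Python, from workcell import sense, viewer, workorder, spotter, env gives the robot as it stands. The module is installed in compiled form; this text tells all that it offers.
- The arm moves only by the tool move_arm, never from a script. Its argument "steps" is a list of rows, each an object with "claw": the finger opening in m, from 0 to 0.0854; "slide": the shift along the tool's x, y, z in m, a list of three; "angular": the turn, a rotation vector about the tool's x, y, z in degrees, a list of three. A call has 1 to 12 rows; each row is the pose to reach, as a shift and turn from the pose measured when the call began, along the tool's axes at that moment; what a row does not reach only later rows make up. A row lasts 1/8 s, in which the tool goes at most 62.5 mm and 10.7 degrees, less where a joint would pass 70% of its speed; a pose out of reach is approached as far as the arm can. A call with a gripper value outside its range is refused whole. The fingers move at their own pace and stop on an object; "squeeze" is the grip in N (left out, the last holds). Time passes only in rows, so rows that repeat a pose let the fingers close. It gives the time, the measured TCP pose, the force and the opening at its end, in the units of the state.
- sense(): the state, without advancing time (a new reading comes with each control period).
- viewer.grab_frame(name): name is "scene" or "top" or "wrist"; returns (picture, depth): 400x640x3 uint8, blue, green, red; 400x640 float32, m along the optical axis (not along the pixel's ray), 0 where there is no reading.
- viewer.get_calibration(name): a dict with "intrinsics" (3x3 intrinsics, pixels), "k1" (the pictures are not rectified: a ray, as slopes to the right and down, at radius r is drawn at 1 + k1 r^2 times it, then the intrinsics apply), "extrinsics" (4x4, takes a point from camera to world coordinates); the wrist camera has in their place "mount" (4x4, takes a point from camera to tool coordinates, whose origin is the TCP and whose axes are the tool frame's). Camera axes: x right, y down, z forward; pixel columns grow to the right and rows downward; lengths in m; the calibration is good to about 2 mm. A picture is of the moment at which its call begins: read the wrist's pose just before it. get_calibration takes no time and is no camera call.
- workorder.job_done(): hands the job in, once; it reports no verdict.
Trained networks look in the newest picture that a camera, given by its name, has taken for a name from the list of things; names that differ only in an ending like _2 or _b are one class to them, and where a whole thing is asked for, a point or a joint stands for the part that bears it (a point fixed in the world has none). Each returns a list of dicts, best first, with "score" (0 to 1); they miss things now and then, are a little off and sometimes report something else, mostly with a low value. They report only what shows in the picture. A call takes as long as a camera call. They do not tell look-alikes from the thing itself.
- spotter.masks_of(camera, target): "mask" (400x640 bool, what is visible of it).
- spotter.spot_point(camera, target): "centre" ([x, y, z] in m, in world coordinates, good to about 4 mm: a listed point, or the origin of a listed thing).
The state is a dict: "time_s": time; "qpos": joint angles; "joint_velocities": joint speeds; "joint_torque": joint torques, N m; "position": TCP position; "ee_rot": TCP orientation; "wrist_force": force on the tool from outside, world axes, zero at the start; "ft_torque": the same for the moment, N m; "grip_width": finger opening in m.
Only numpy, scipy, OpenCV 4.12 (cv2) and the standard library are available. Lean on these libraries where they do the work, as an engineer would, in place of code of your own. Each camera call takes 0.05 s, during which the arm holds its last target.

TASK

The vials in the grey dark box have to be checked without letting in much light: grip the red ball knob on its black self-closing lid, draw the knob out to its stop against its spring while the lid is still shut, then lift the lid by the knob to 40 degrees (red pointer on the orange mark of the side disc), never past 50 degrees. Finish while still holding the knob, with the knob out at its stop and the lid steady at 40 degrees; the lid springs shut if let go. Do not tip the vials in the box or disturb the things standing beside it.

Things in the scene. Friction and masses are not known exactly. Their poses are not given: they have to be found in the camera images.
- dark_box: grey open box fixed to the bench, 140 (x) x 130 (y) x 75 (z) mm, walls 5 mm; origin at the centre of its underside; its lid is hinged along the rim of its +x side (the right side as seen from the robot) and the knob is near the -x side (left). A white disc of 44 mm radius and 4 mm thick on its -y side (facing the robot), centred on the hinge, has a notch each 20 degrees and a broad orange mark at 40 degrees.
- imager_corner (a point): left front edge, at bench height, of the tall fixed gel imager cabinet (0.58 m high) behind the work; its front face runs from this point 420 mm straight to the right (-y), its body lies behind (+x). Keep the arm and gripper clear of it: come to the knob from its left or from the robot's side
- hinge (a point): fixed point on the hinge line, at the middle of the box's +x rim: 70 mm along +x of the box from its centre and 75 mm above its underside; the hinge line runs along the box's y
- lid (a joint): angle of the black lid (144 x 134 x 8 mm, 0.25 kg, underside level with the hinge when shut), rad: 0 shut, grows as the knob side rises, limit 1.4; 40 degrees = 0.698. A spring (0.38 N m shut, 0.25 N m more per rad) and its weight close it; it takes about 4.5 N at the knob to start it and 4 to 6 N to hold it
- knob_center (a point): centre of the red ball knob, 26 mm in diameter, on a steel stem 10 mm thick; measured square to the lid's plane it is 32 mm from the hinge line (24 mm above the lid's top) when in and 44 mm when drawn out, and 120 mm from the hinge line along the lid (to the box's -x). The ball swivels freely on its stem (85 degrees either way) about a pin parallel to the hinge line, so a gripper may stay upright as the lid swings
- pull_knob (a joint): how far the knob is drawn out of the lid, square to the lid, m: 0 in, 0.012 at its stop; its spring pulls it back in with 1 N when in and 2.2 N at the stop, less than it takes to lift the lid, so a slow straight pull brings the knob to its stop first
- vial_red: amber vial with a red cap, 23 mm diameter, 48 mm high, loose, standing in the box; origin at the centre of its underside
- vial_green: amber vial with a green cap, 23 mm diameter, 48 mm high, loose, standing in the box; origin at the centre of its underside
- vial_yellow: amber vial with a yellow cap, 23 mm diameter, 48 mm high, loose, standing on the bench on the box's -x side (left); origin at the centre of its underside
- timer: white desk timer, 66 x 72 x 22 mm, loose, on the bench on the box's +x side (right); origin at the centre of its underside
- petri: clear petri dish, 58 mm diameter, 14 mm high, loose, on the bench on the box's +x side (right); origin at the centre of its underside
There are look-alikes about, which are no part of the job. Leave any green or yellow look-alike of the petri alone.

How it is judged:
By the outcome, as a careful person would: the job done as asked, in the order asked, and still so for the second after the job is handed in, while the arm keeps its last pose, push and grip.
It also fails if it takes over 38 s, if anything falls off the work surface, if the arm or the gripper's body presses on something with over 40 N, if the wrist force passes 120 N, or if a joint passes its speed limit or range.

## Working session

There is one attempt and no reset: what is moved stays moved. The work goes in short steps, Python scripts to look and compute and a tool call to move; the robot and the scene stay as the last step left them, time stands still between calls to the robot, and variables do not carry over. Pictures are saved under pics/ and viewed, and the job is handed in when it is done.

Besides the shell and the picture viewer there is one more tool, called after "Emit:" as name(argument=value, ...), one argument or row to a line, values as JSON. move_arm: Moves the arm, as the interface text tells. Its arguments: {"type":"object","properties":{"steps":{"type":"array","items":{"type":"object","properties":{"claw":{"type":"number"},"slide":{"type":"array","items":{"type":"number"}},"angular":{"type":"array","items":{"type":"number"}}}}},"squeeze":{"type":"number"}},"required":["steps"]}

```bash
mkdir -p pics
python3 - <<'E'
from workcell import sense, viewer, workorder, spotter, env
import cv2,numpy as np
s=sense();print(s)
for n in ("scene","top"):
    p,d=viewer.grab_frame(n);cv2.imwrite(f"pics/{n}0.png",p);np.save(f"pics/{n}0.npy",d)
    c=viewer.get_calibration(n);print(n,c)
    for t in ("knob_center","hinge","dark_box","imager_corner","vial_yellow","vial_red","timer","petri"):
        r=spotter.spot_point(n,t);print(t,[(np.round(x["centre"],3).tolist(),round(x["score"],2)) for x in r[:3]])
print(sense()["time_s"],env.tcp_to_tips, viewer.get_calibration("wrist"))
E
```

```text
{'time_s': 0.0, 'qpos': array([ 1.44719284,  0.50185501, -0.42676867,  1.55148033,  0.22080498,
        1.13829069, -0.21029788]), 'joint_velocities': array([ 0.00090625, -0.00146805, -0.00074221, -0.00047172, -0.0011932 ,
       -0.00050324,  0.00038573]), 'joint_torque': array([ 7.49395022e-04, -5.69516516e+01, -5.81597373e+00, -2.80940008e+01,
        1.05795011e-02,  1.23138767e-02,  3.52935217e-05]), 'position': array([ 0.24488999, -0.60137531,  0.24724022]), 'ee_rot': array([ 0.92085222,  1.36938769, -0.91896355]), 'wrist_force': array([ 0.04239502, -0.04328365, -0.21509665]), 'ft_torque': array([0.02113811, 0.04200188, 0.06823982]), 'grip_width': 0.08527382795112988}
scene {'intrinsics': array([[452.62152673,   0.        , 317.57954503],
       [  0.        , 452.62152673, 201.22694784],
       [  0.        ,   0.        ,   1.        ]]), 'k1': -0.09824681700501282, 'extrinsics': array([[-0.869519  , -0.37391148,  0.32268701,  0.21752142],
       [-0.49364384,  0.6369186 , -0.59215746,  0.42307201],
       [ 0.01588911, -0.67418461, -0.73839193,  0.73696448],
       [ 0.     
[... 1165 characters left out ...]
77)]
vial_yellow [([0.469, 0.043, -0.001], 0.62)]
vial_red []
timer []
petri [([0.438, 0.119, -0.0], 0.95), ([0.423, -0.316, -0.003], 0.81)]
0.9 0.017 {'intrinsics': array([[321.1681782 ,   0.        , 319.97276465],
       [  0.        , 321.1681782 , 197.17167157],
       [  0.        ,   0.        ,   1.        ]]), 'k1': -0.002601628710183798, 'mount': array([[ 7.91003165e-04, -3.10927051e-01,  9.50433450e-01,
        -1.24869415e-01],
       [ 4.00886964e-04, -9.50433573e-01, -3.10927425e-01,
         8.01229980e-02],
       [ 9.99999607e-01,  6.26960957e-04, -6.27149362e-04,
        -1.10954661e-04],
       [ 0.00000000e+00,  0.00000000e+00,  0.00000000e+00,
         1.00000000e+00]])}
```

View pics/scene0.png

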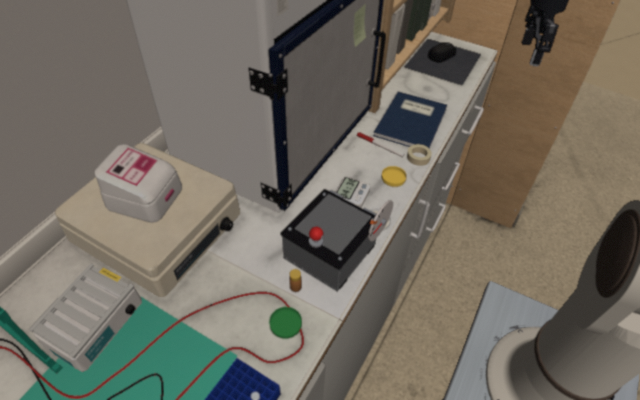

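View pics/top0.png

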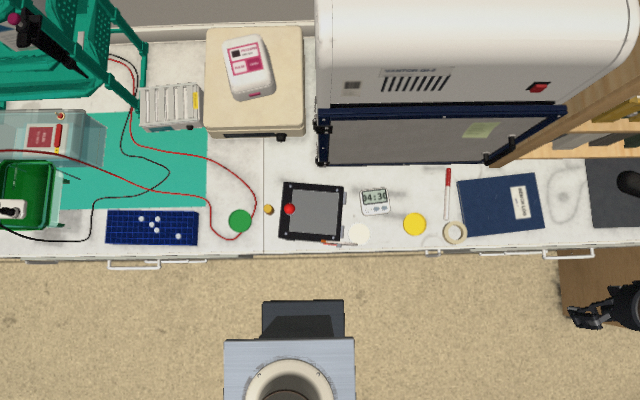

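The red ball knob is at scene (316,234) and top (289,210), on the left part of the black lid. These could be mistaken for it:
- red pen: top (448,180)
- red pointer on the disc: scene (385,215)
- red button: top (58,132)
- red imager switch: top (540,88)

Next I'll measure the lid, the yaw and the imager from depth.

```bash
cat > h.py <<'E'
import numpy as np,cv2
from scipy.spatial.transform import Rotation as R
from workcell import sense, viewer, workorder, spotter, env
def cloud(d,c,T=None):
    K=c["intrinsics"];T=c["extrinsics"] if T is None else T
    v,u=np.mgrid[0:400,0:640].astype(np.float64)
    x=(u-K[0,2])/K[0,0];y=(v-K[1,2])/K[1,1]
    rd=np.hypot(x,y);r=rd.copy()
    for _ in range(20): r=rd/(1+c["k1"]*r*r)
    f=np.where(rd>0,r/np.maximum(rd,1e-9),1)
    P=np.stack([x*f*d,y*f*d,d],-1)
    P=P@T[:3,:3].T+T[:3,3]; P[d<=0]=np.nan
    return P
def wristT(s):
    T=np.eye(4);T[:3,:3]=R.from_rotvec(s["ee_rot"]).as_matrix();T[:3,3]=s["position"]
    return T@viewer.get_calibration("wrist")["mount"]
def sphere(p):
    A=np.c_[2*p,np.ones(len(p))];x=np.linalg.lstsq(A,(p**2).sum(1),rcond=None)[0]
    return x[:3],np.sqrt(x[3]+x[:3]@x[:3])
def sphere_r(p,r=.013):
    from scipy.optimize import least_squares
    return least_squares(lambda c:np.linalg.norm(p-c,axis=1)-r,p.mean(0)-[0,0,.01],loss='soft_l1',f_scale=.001).x
E
python3 - <<'E'
from h import *
s=sense();M=R.from_rotvec(s["ee_rot"]).as_matrix();print("tool axes\n",M.round(3))
for n in("scene","top"):
    p=cv2.imread(f"pics/{n}0.png").astype(int);d=np.load(f"pics/{n}0.npy");P=cloud(d,viewer.get_calibration(n))
    near=(np.abs(P[...,0]-.455)<.12)&(np.abs(P[...,1]+.06)<.12)
    red=(p[...,2]>120)&(p[...,1]<70)&near&(P[...,2]>.09)
    q=P[red];print(n,"red",red.sum(),np.median(q,0).round(4),"sphere",sphere_r(q).round(4))
    lid=near&(np.abs(P[...,2]-.083)<.007)
    q=P[lid];print("lid",len(q),np.median(q[:,2]).round(4))
    m=lid.astype(np.uint8);k,lab,st,_=cv2.connectedComponentsWithStats(m);b=1+np.argmax(st[1:,4]);q=P[lab==b]
    r=cv2.minAreaRect(q[:,:2].astype(np.float32));print(r,cv2.boxPoints(r).round(3).tolist())
    b=(P[...,2]>.05)&(P[...,2]<.5)&(P[...,0]>.54)&(P[...,0]<.65)&(P[...,1]<.0)&(P[...,1]>-.5)
    q=P[b];
    if len(q):print("imager",len(q),[ (y,np.nanpercentile(q[np.abs(q[:,1]-y)<.02][:,0],[1,10,50]).round(3).tolist()) for y in(-.09,-.15,-.25,-.35,-.45) if (np.abs(q[:,1]-y)<.02).sum()>5])
    # tiny views
    ys,xs=np.where(lid);cr=cv2.imread(f"pics/{n}0.png")[ys.min()-30:ys.max()+40,xs.min()-40:xs.max()+50];cv2.imwrite(f"pics/{n}_crop.png",cv2.resize(cr,None,fx=3.5,fy=3.5))
E
```

```text
tool axes
 [[ 0.     0.926  0.377]
 [-0.     0.377 -0.926]
 [-1.     0.     0.   ]]
scene red 116 [ 0.454  -0.0093  0.1156] sphere [ 0.4582 -0.0137  0.1064]
lid 4382 0.0832
((0.44490402936935425, -0.08214621245861053), (0.1903316229581833, 0.14125867187976837), 82.66329193115234) [[0.3630000054836273, -0.1679999977350235], [0.503000020980835, -0.1860000044107437], [0.5270000100135803, 0.003000000026077032], [0.3869999945163727, 0.020999999716877937]]
imager 23038 [(-0.09, [0.568, 0.57, 0.601]), (-0.15, [0.57, 0.572, 0.574]), (-0.25, [0.569, 0.572, 0.573]), (-0.35, [0.567, 0.572, 0.573]), (-0.45, [0.541, 0.544, 0.572])]
top red 89 [ 0.4559 -0.0152  0.1163] sphere [ 0.4569 -0.0141  0.1066]
lid 3537 0.0836
((0.4503273665904999, -0.06672696769237518), (0.1519346386194229, 0.13559861481189728), 83.88089752197266) [[0.375, -0.13500000536441803], [0.5099999904632568, -0.14900000393390656], [0.5260000228881836, 0.0020000000949949026], [0.39100000262260437, 0.01600000075995922]]
imager 20733 [(-0.09, [0.566, 0.568, 0.576]), (-0.15, [0.569, 0.572, 0.573]), (-0.25, [0.569, 0.572, 0.573]), (-0.35, [0.568, 0.571, 0.574]), (-0.45, [0.541, 0.558, 0.573])]
```

View pics/scene_crop.png

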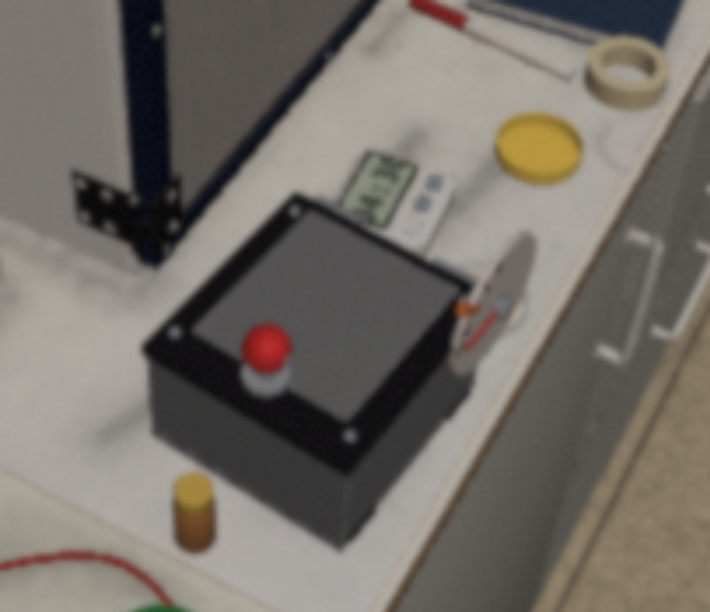

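The knob is the red ball at crop (267,348), standing on its stem on the lid. Nothing else there fits that description. Next I move to a hover above it with the camera on the left.

Emit:
move_arm(
  steps=[
    {"claw":0.06,"slide":[0,0.034,-0.039],"angular":[-5.1,0,0]},
    {"claw":0.06,"slide":[0,0.068,-0.078],"angular":[-10.2,0,0]},
    {"claw":0.06,"slide":[0,0.103,-0.117],"angular":[-15.4,0,0]},
    {"claw":0.06,"slide":[0,0.137,-0.155],"angular":[-20.5,0,0]},
    {"claw":0.06,"slide":[0,0.171,-0.194],"angular":[-25.6,0,0]},
    {"claw":0.06,"slide":[0,0.205,-0.233],"angular":[-30.7,0,0]},
    {"claw":0.06,"slide":[0,0.24,-0.272],"angular":[-35.9,0,0]},
    {"claw":0.06,"slide":[0,0.274,-0.311],"angular":[-41,0,0]},
    {"claw":0.06,"slide":[0,0.308,-0.35],"angular":[-46.1,0,0]},
    {"claw":0.06,"slide":[0,0.342,-0.388],"angular":[-51.2,0,0]},
    {"claw":0.06,"slide":[0,0.377,-0.427],"angular":[-56.4,0,0]},
    {"claw":0.06,"slide":[0,0.411,-0.466],"angular":[-61.5,0,0]},
  ],
)

```text
time_s: 2.4
position: [0.4507, -0.014, 0.2488]
ee_rot: [0.084, 1.568, -0.086]
wrist_force: [1.5, -0.2, 0.1]
grip_width: 0.0594
```

Run:
```python
from h import *
s=sense();print(s["qpos"].round(3),s["position"],s["wrist_force"]);M=R.from_rotvec(s["ee_rot"]).as_matrix();print(M.round(3))
p,d=viewer.grab_frame("wrist");cv2.imwrite("pics/w1.png",p)
P=cloud(d,viewer.get_calibration("wrist"),wristT(s));pi=p.astype(int)
near=(np.abs(P[...,0]-.455)<.12)&(np.abs(P[...,1]+.06)<.12)
red=(pi[...,2]>110)&(pi[...,1]<70)&near&(P[...,2]>.09)&(P[...,2]<.13)
q=P[red];print(red.sum(),np.median(q,0),sphere_r(q),sphere(q))
lid=near&(np.abs(P[...,2]-.083)<.006);q=P[lid];print(len(q),np.median(q[:,2]))
r=cv2.minAreaRect(q[:,:2].astype(np.float32));print(r,cv2.boxPoints(r).round(3).tolist())
print([(x["centre"],x["score"]) for x in spotter.spot_point("wrist","knob_center")[:2]])
print([(x["centre"],x["score"]) for x in spotter.spot_point("wrist","hinge")[:2]])
```

```text
[ 0.863  0.214 -0.988  2.015  0.212  1.016 -0.334] [ 0.45066813 -0.01398847  0.2487814 ] [ 1.5362107  -0.20013313  0.08514299]
[[ 0.001  0.108  0.994]
 [-0.001  0.994 -0.108]
 [-1.    -0.001  0.001]]
86 [ 0.46540353 -0.01659762  0.11273291] [ 0.45774865 -0.01412765  0.10594012] (array([ 0.45786541, -0.01364028,  0.10726303]), np.float64(0.012408037168394073))
17706 0.08310480303428605
((0.475866436958313, -0.07872499525547028), (0.18513910472393036, 0.19816552102565765), 89.03152465820312) [[0.375, -0.17000000178813934], [0.5730000138282776, -0.17299999296665192], [0.5759999752044678, 0.012000000104308128], [0.3779999911785126, 0.01600000075995922]]
[([0.4617, -0.0159, 0.1056], 0.93)]
[([0.4441, -0.134, 0.074], 0.88)]
```

View pics/w1.png

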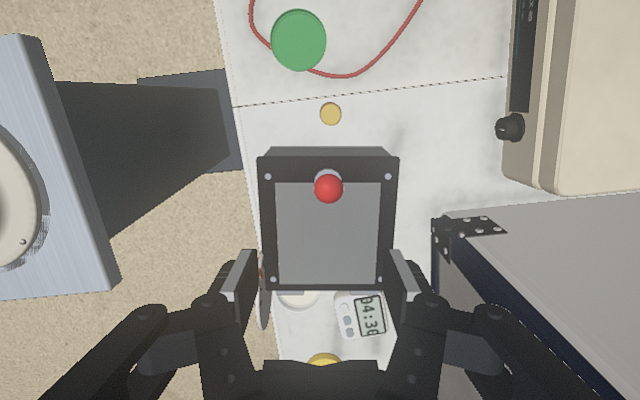

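The wrist view agrees: ball at (328,188), jaws square to the box, knob centre about (0.458, -0.014, 0.1065). Now I descend.

Emit:
move_arm(
  steps=[
    {"claw":0.06,"slide":[0.04,0.001,0.007],"angular":[0,0,0]},
    {"claw":0.06,"slide":[0.08,0.001,0.007],"angular":[0,0,0]},
    {"claw":0.06,"slide":[0.11,0.001,0.007],"angular":[0,0,0]},
    {"claw":0.06,"slide":[0.13,0.001,0.007],"angular":[0,0,0]},
    {"claw":0.06,"slide":[0.143,0.001,0.007],"angular":[0,0,0]},
    {"claw":0.06,"slide":[0.143,0.001,0.007],"angular":[0,0,0]},
  ],
)

```text
time_s: 3.3
position: [0.4574, -0.0125, 0.1053]
ee_rot: [0.083, 1.569, -0.082]
wrist_force: [-0.3, 0.6, 0.3]
grip_width: 0.0602
```

Run:
```python
from h import *
s=sense();print(s["position"],s["wrist_force"],s["time_s"])
p,d=viewer.grab_frame("wrist");cv2.imwrite("pics/w2.png",p)
p,d=viewer.grab_frame("scene");cv2.imwrite("pics/s2.png",cv2.resize(p[150:320,220:460],None,fx=3,fy=3))
```

```text
[ 0.4574261  -0.01251345  0.10527819] [-0.32638965  0.60488226  0.28219507] 3.3
```

View pics/w2.png

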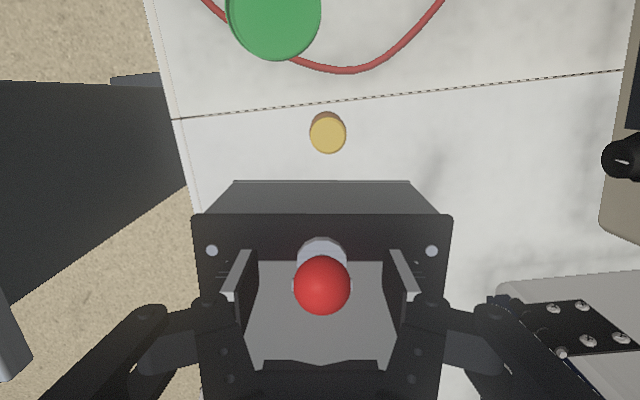

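View pics/s2.png

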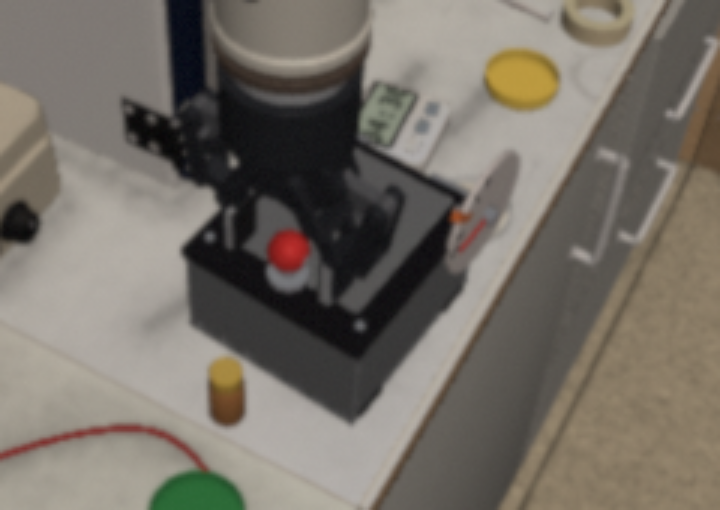

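The ball at (322,286) sits centred between the pads, and the scene view shows clearance above the lid. Now I close on it with a slight y correction.

Emit:
move_arm(
  squeeze=60,
  steps=[
    {"claw":0.06,"slide":[0,-0.0015,0.001],"angular":[0,0,0]},
    {"claw":0.02,"slide":[0,-0.0015,0.001],"angular":[0,0,0]},
    {"claw":0.02,"slide":[0,-0.0015,0.001],"angular":[0,0,0]},
    {"claw":0.02,"slide":[0,-0.0015,0.001],"angular":[0,0,0]},
    {"claw":0.02,"slide":[0,-0.0015,0.001],"angular":[0,0,0]},
    {"claw":0.02,"slide":[0,-0.0015,0.001],"angular":[0,0,0]},
  ],
)

```text
time_s: 4.15
position: [0.4582, -0.0137, 0.1067]
ee_rot: [0.082, 1.569, -0.082]
wrist_force: [-4.9, -0.0, 8.4]
grip_width: 0.0234
```

Run:
```python
from h import *
s=sense();print(s["position"],s["wrist_force"],s["ft_torque"],s["grip_width"])
p,d=viewer.grab_frame("wrist");cv2.imwrite("pics/w3.png",cv2.resize(p[170:400,200:450],None,fx=2.5,fy=2.5))
p,d=viewer.grab_frame("scene");cv2.imwrite("pics/s3.png",cv2.resize(p[190:260,270:360],None,fx=7,fy=7,interpolation=2))
```

```text
[ 0.45824503 -0.01367308  0.10666705] [-4.8644912  -0.0245082   8.41320747] [-0.05932641  0.95321806 -0.0154708 ] 0.02336400632980481
```

View pics/w3.png

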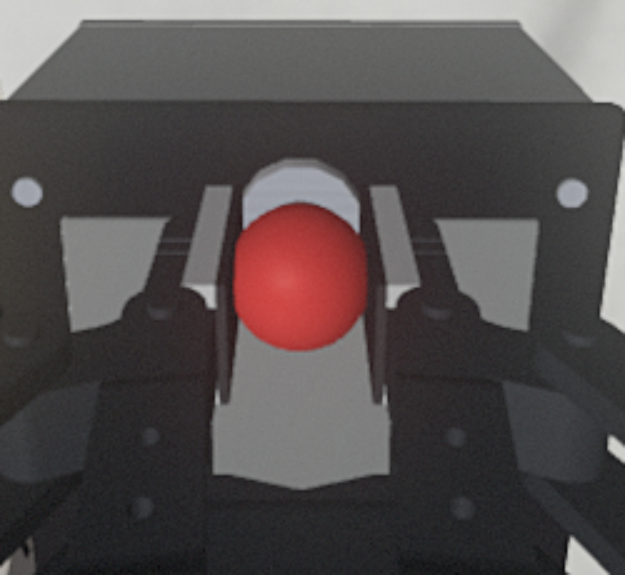

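View pics/s3.png

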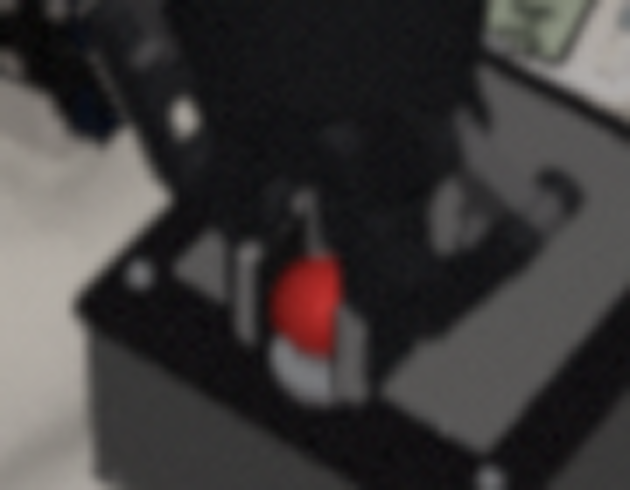

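The ball is held between both pads; the 8 N upward force may be squeeze or contact. I'll start the pull slowly and watch the force.

Emit:
move_arm(
  steps=[
    {"claw":0.02,"slide":[-0.001,0,0],"angular":[0,0,0]},
    {"claw":0.02,"slide":[-0.002,0,0],"angular":[0,0,0]},
    {"claw":0.02,"slide":[-0.003,0,0],"angular":[0,0,0]},
    {"claw":0.02,"slide":[-0.003,0,0],"angular":[0,0,0]},
  ],
)

```text
time_s: 4.75
position: [0.4581, -0.0138, 0.1096]
ee_rot: [0.082, 1.569, -0.083]
wrist_force: [-0.3, 0.1, -1.5]
grip_width: 0.023
```

```bash
cat > chk.py <<'E'
from h import *
import sys
n=sys.argv[1]
s=sense();print(s["position"].round(4),s["wrist_force"].round(2),s["ft_torque"].round(2),s["grip_width"].round(4),s["time_s"])
p,d=viewer.grab_frame("wrist");cv2.imwrite(f"pics/w{n}.png",cv2.resize(p[170:400,200:450],None,fx=2.5,fy=2.5))
P=cloud(d,viewer.get_calibration("wrist"),wristT(s));pi=p.astype(int)
near=np.linalg.norm(P-s["position"],axis=-1)<.04
red=(pi[...,2]>100)&(pi[...,1]<80)&near
q=P[red];print("ball",red.sum(),sphere_r(q).round(4),[x for x in sphere(q)])
# lid points in frame along hinge: u
u=np.array([.108,.994]);h=np.array([.4447,-.133])
rel=P[...,:2]-h;a=rel@u;b=rel@np.array([.994,-.108])
m=(a>.0)&(a<.15)&(np.abs(b)>.025)&(np.abs(b)<.066)&(P[...,2]>.07)&(P[...,2]<.22)
m&=np.abs(P[...,2]-.083-a*np.tan(float(sys.argv[2])/57.3))<.02
q=np.c_[a[m],P[...,2][m]]
if len(q)>50:
    f=np.polyfit(q[:,0],q[:,1],1)
    for _ in range(5):
        r=q[:,1]-np.polyval(f,q[:,0]);k=np.abs(r)<max(2*np.median(np.abs(r)),.001);f=np.polyfit(q[k,0],q[k,1],1)
    print("lid angle deg",np.degrees(np.arctan(f[0])),"z0",f[1],len(q))
E
python3 chk.py 4 0
```

```text
Traceback (most recent call last):
  File "chk.py", line 4, in <module>
    s=sense();print(s["position"].round(4),s["wrist_force"].round(2),s["ft_torque"].round(2),s["grip_width"].round(4),s["time_s"])
                                                                                             ^^^^^^^^^^^^^^^^^^^^^
AttributeError: 'float' object has no attribute 'round'
```

```bash
sed -i 's/s\["grip_width"\].round(4)/round(s["grip_width"],4)/' chk.py; python3 chk.py 4 0
```

```text
[ 0.4581 -0.0138  0.1096] [-0.31  0.05 -1.53] [-0.05  0.06 -0.01] 0.023 4.75
ball 2456 [ 0.458  -0.0142  0.1083] [array([ 0.45808921, -0.01427137,  0.10815511]), np.float64(0.013088728127975626)]
lid angle deg -1.6202677808085066 z0 0.08581598495832919 12824
```

View pics/w4.png

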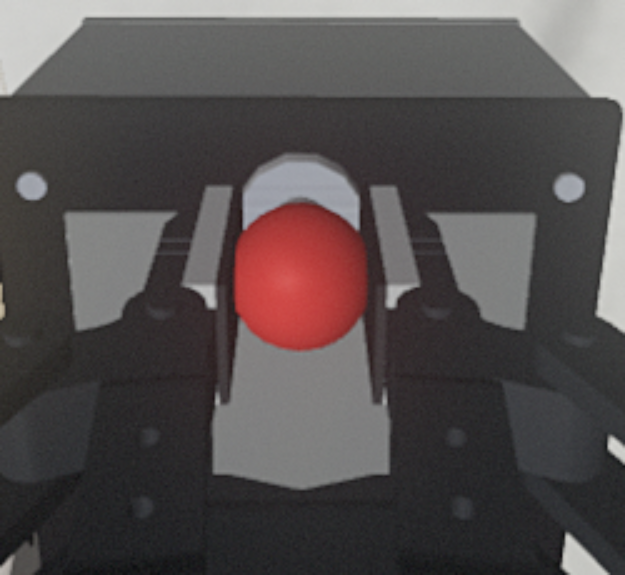

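The ball moves with the jaws at -1.5 N. I continue the straight pull to the stop, about 12 mm in all.

Emit:
move_arm(
  steps=[
    {"claw":0.02,"slide":[-0.001,0,0],"angular":[0,0,0]},
    {"claw":0.02,"slide":[-0.002,0,0],"angular":[0,0,0]},
    {"claw":0.02,"slide":[-0.003,0,0],"angular":[0,0,0]},
    {"claw":0.02,"slide":[-0.004,0,0],"angular":[0,0,0]},
    {"claw":0.02,"slide":[-0.005,0,0],"angular":[0,0,0]},
    {"claw":0.02,"slide":[-0.006,0,0],"angular":[0,0,0]},
    {"claw":0.02,"slide":[-0.007,0,0],"angular":[0,0,0]},
    {"claw":0.02,"slide":[-0.007,0,0],"angular":[0,0,0]},
    {"claw":0.02,"slide":[-0.007,0,0],"angular":[0,0,0]},
  ],
)

```text
time_s: 5.92
position: [0.4581, -0.0138, 0.1166]
ee_rot: [0.082, 1.569, -0.083]
wrist_force: [0.5, -0.2, -2.3]
grip_width: 0.023
```

```bash
python3 chk.py 5 0
```

```text
[ 0.4581 -0.0138  0.1166] [ 0.52 -0.22 -2.33] [-0.04 -0.03 -0.03] 0.023 5.925
ball 2447 [ 0.4581 -0.0142  0.1152] [array([ 0.45807857, -0.01512698,  0.11364288]), np.float64(0.014377039116301492)]
lid angle deg -1.4063695131182055 z0 0.08536213434497442 12673
```

Lid still shut, force 2.3 N. On by single millimetres.

Emit:
move_arm(
  steps=[
    {"claw":0.02,"slide":[-0.0005,0,0],"angular":[0,0,0]},
    {"claw":0.02,"slide":[-0.001,0,0],"angular":[0,0,0]},
    {"claw":0.02,"slide":[-0.0015,0,0],"angular":[0,0,0]},
    {"claw":0.02,"slide":[-0.0015,0,0],"angular":[0,0,0]},
  ],
)

```text
time_s: 6.48
position: [0.4581, -0.0137, 0.1181]
ee_rot: [0.082, 1.569, -0.082]
wrist_force: [0.3, -0.5, -3.0]
grip_width: 0.023
```

Emit:
move_arm(
  steps=[
    {"claw":0.02,"slide":[-0.0005,0,0],"angular":[0,0,0]},
    {"claw":0.02,"slide":[-0.001,0,0],"angular":[0,0,0]},
    {"claw":0.02,"slide":[-0.001,0,0],"angular":[0,0,0]},
  ],
)

```text
time_s: 6.85
position: [0.4581, -0.0137, 0.1191]
ee_rot: [0.082, 1.569, -0.083]
wrist_force: [1.0, 0.1, -2.3]
grip_width: 0.0229
```

```bash
python3 chk.py 6 0
```

```text
[ 0.4581 -0.0137  0.1191] [ 1.    0.06 -2.31] [-0.1  -0.   -0.01] 0.0229 6.85
ball 2448 [ 0.458  -0.0142  0.1178] [array([ 0.45807576, -0.01511525,  0.11618795]), np.float64(0.014380006099450266)]
lid angle deg -1.3971216548838192 z0 0.08535612182971469 12614
```

Emit:
move_arm(
  steps=[
    {"claw":0.02,"slide":[-0.0005,0,0],"angular":[0,0,0]},
    {"claw":0.02,"slide":[-0.001,0,0],"angular":[0,0,0]},
    {"claw":0.02,"slide":[-0.001,0,0],"angular":[0,0,0]},
  ],
)

```text
time_s: 7.28
position: [0.4581, -0.0139, 0.12]
ee_rot: [0.082, 1.569, -0.083]
wrist_force: [1.1, 0.1, -6.4]
grip_width: 0.0227
```

```bash
python3 chk.py 7 0
```

```text
[ 0.4581 -0.0139  0.12  ] [ 1.12  0.11 -6.43] [-0.19 -0.17  0.05] 0.0227 7.275
ball 2441 [ 0.458  -0.0144  0.1186] [array([ 0.45805073, -0.01493322,  0.11755152]), np.float64(0.013904433755787595)]
lid angle deg -1.1235545287620026 z0 0.08522851635388556 12598
```

The force has jumped to 6 N, so the knob is at its stop with the lid just about to lift. I now follow the arc about the hinge, gripper upright, with a small outward bias to keep the stop engaged. First to 20°.

Emit:
move_arm(
  steps=[
    {"claw":0.02,"slide":[-0.0056,-0.0011,0],"angular":[0,0,0]},
    {"claw":0.02,"slide":[-0.0109,-0.003,0],"angular":[0,0,0]},
    {"claw":0.02,"slide":[-0.016,-0.0055,0],"angular":[0,0,0]},
    {"claw":0.02,"slide":[-0.021,-0.0082,0],"angular":[0,0,0]},
    {"claw":0.02,"slide":[-0.0257,-0.0111,0],"angular":[0,0,0]},
    {"claw":0.02,"slide":[-0.0305,-0.0143,0],"angular":[0,0,0]},
    {"claw":0.02,"slide":[-0.035,-0.0176,0],"angular":[0,0,0]},
    {"claw":0.02,"slide":[-0.0394,-0.0212,0],"angular":[0,0,0]},
    {"claw":0.02,"slide":[-0.0394,-0.0212,0],"angular":[0,0,0]},
  ],
)

```text
time_s: 8.45
position: [0.4555, -0.0368, 0.1594]
ee_rot: [0.082, 1.57, -0.085]
wrist_force: [1.8, -5.0, -10.9]
grip_width: 0.0232
```

```bash
python3 chk.py 8 20;python3 - <<'E'
from h import *
s=sense();p,d=viewer.grab_frame("scene");cv2.imwrite("pics/s8.png",cv2.resize(p[150:290,260:440],None,fx=4,fy=4,interpolation=2))
u=np.array([.108,.994]);q=(s["position"][:2]-[.4581,-.0139])@u*1e3;z=(s["position"][2]-.120)*1e3
a=120+q;h=44+z;r=np.hypot(a,h);print("a,h,r",a,h,r,"theta",np.degrees(np.arctan2(h,a)-np.arctan2(44,120)), "off-axis",(s["position"][:2]-[.4581,-.0139])@[.994,-.108])
E
```

```text
[ 0.4555 -0.0368  0.1594] [  1.76  -5.03 -10.92] [-1.03 -0.55  0.  ] 0.0232 8.45
ball 2370 [ 0.4555 -0.0375  0.1578] [array([ 0.4555613 , -0.03715489,  0.15832536]), np.float64(0.012600553441623157)]
lid angle deg 19.993007885996157 z0 0.08475477420609846 14440
a,h,r 97.09812007344685 83.33195423854488 127.95413052735906 theta 20.500687429021948 off-axis -9.011308872220597e-05
```

View pics/w8.png

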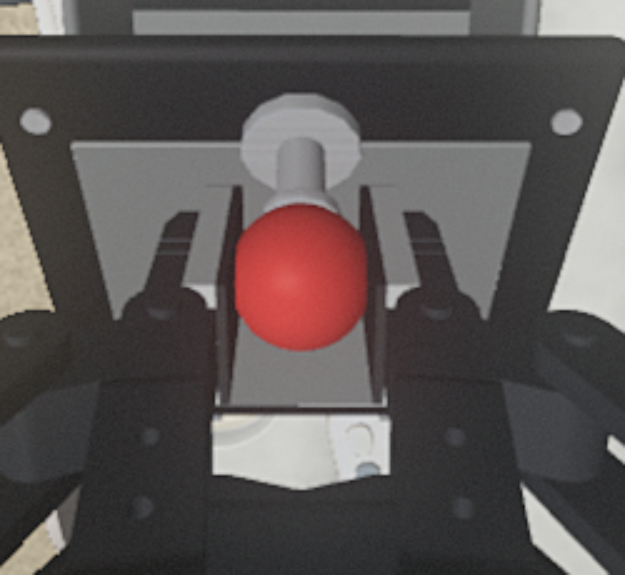

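View pics/s8.png

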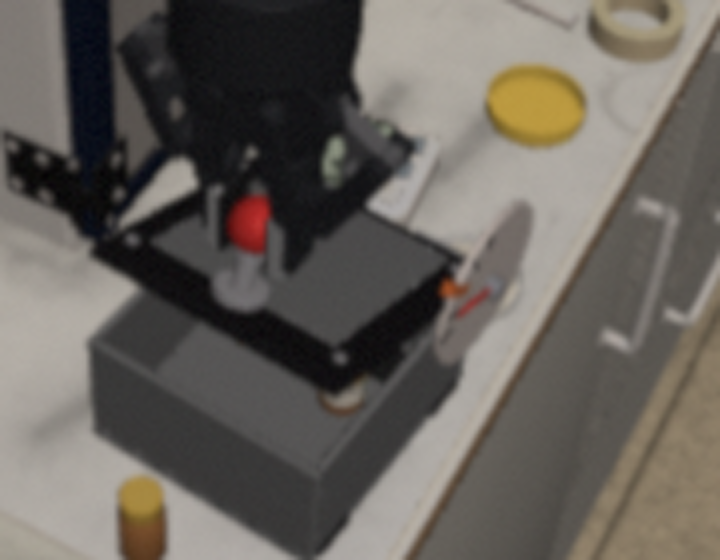

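The lid is at about 20.5° with the stem fully out, and the measured radius is 128 mm, so it is at the stop. I continue to about 39° and then measure.

Emit:
move_arm(
  steps=[
    {"claw":0.02,"slide":[-0.0051,-0.0027,0],"angular":[0,0,0]},
    {"claw":0.02,"slide":[-0.0091,-0.0067,0],"angular":[0,0,0]},
    {"claw":0.02,"slide":[-0.013,-0.0108,0],"angular":[0,0,0]},
    {"claw":0.02,"slide":[-0.0167,-0.0151,0],"angular":[0,0,0]},
    {"claw":0.02,"slide":[-0.0202,-0.0195,0],"angular":[0,0,0]},
    {"claw":0.02,"slide":[-0.0234,-0.0241,0],"angular":[0,0,0]},
    {"claw":0.02,"slide":[-0.0259,-0.0279,0],"angular":[0,0,0]},
    {"claw":0.02,"slide":[-0.0277,-0.0307,0],"angular":[0,0,0]},
    {"claw":0.02,"slide":[-0.0277,-0.0307,0],"angular":[0,0,0]},
    {"claw":0.02,"slide":[-0.0277,-0.0307,0],"angular":[0,0,0]},
  ],
)

```text
time_s: 9.8
position: [0.452, -0.0685, 0.1863]
ee_rot: [0.082, 1.569, -0.086]
wrist_force: [5.0, -4.8, -18.0]
grip_width: 0.0232
```

```bash
cat > chk2.py <<'E'
from h import *
import sys
s=sense();p,d=viewer.grab_frame("scene");cv2.imwrite(f"pics/s{sys.argv[1]}.png",cv2.resize(p[150:290,260:440],None,fx=4,fy=4,interpolation=2))
u=np.array([.108,.994]);q=(s["position"][:2]-[.4581,-.0139])@u*1e3;z=(s["position"][2]-.120)*1e3
a=120+q;h=44+z;r=np.hypot(a,h);print("a,h,r",a,h,r,"theta",np.degrees(np.arctan2(h,a)-np.arctan2(44,120)), "off-axis",(s["position"][:2]-[.4581,-.0139])@[.994,-.108])
print(s["ee_rot"])
E
python3 chk.py 9 39;python3 chk2.py 9
```

```text
[ 0.452  -0.0685  0.1863] [  4.99  -4.82 -17.98] [-1.04 -1.24  0.02] 0.0232 9.8
ball 2025 [ 0.4521 -0.0692  0.1845] [array([ 0.45214191, -0.0688776 ,  0.1849909 ]), np.float64(0.012582528749881227)]
lid angle deg 38.25913574842499 z0 0.08819867141485194 14083
a,h,r 65.1308348288602 110.25874102114021 128.05864132135378 theta 39.29296615790954 off-axis -0.0002224453984801967
[ 0.08218698  1.5694861  -0.08607894]
```

View pics/w9.png

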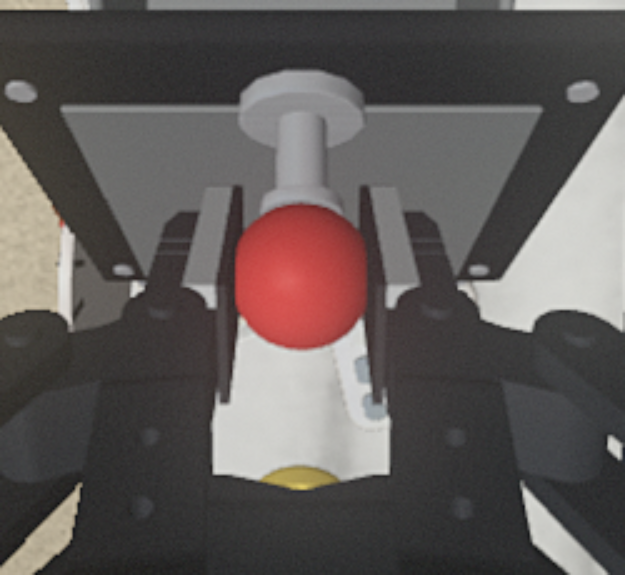

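View pics/s9.png

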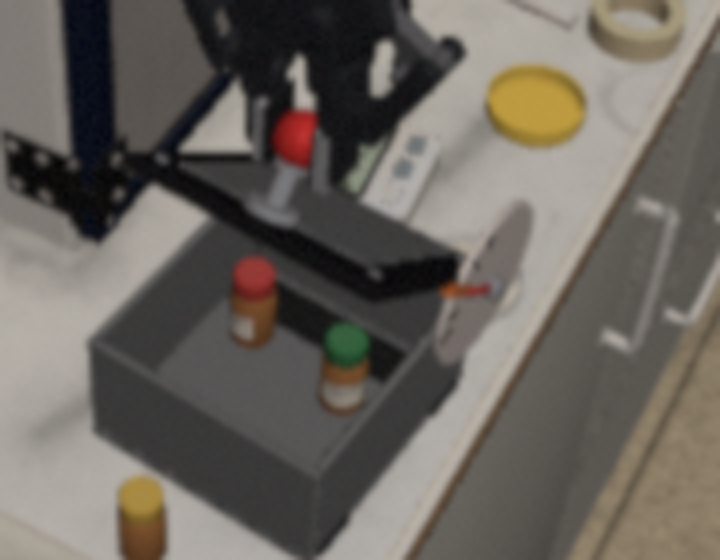

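The pointer is on the orange mark at crop (468,290). Both vials stand upright and the kinematics give 39.3°. One small step of +0.7°, keeping the same outward bias, then settle.

Emit:
move_arm(
  steps=[
    {"claw":0.02,"slide":[-0.001,0.0006,0],"angular":[0,0,0]},
    {"claw":0.02,"slide":[-0.0015,-0.0001,0],"angular":[0,0,0]},
    {"claw":0.02,"slide":[-0.0015,-0.0001,0],"angular":[0,0,0]},
    {"claw":0.02,"slide":[-0.0015,-0.0001,0],"angular":[0,0,0]},
    {"claw":0.02,"slide":[-0.0015,-0.0001,0],"angular":[0,0,0]},
    {"claw":0.02,"slide":[-0.0015,-0.0001,0],"angular":[0,0,0]},
  ],
)

```text
time_s: 10.65
position: [0.4518, -0.0697, 0.187]
ee_rot: [0.082, 1.569, -0.087]
wrist_force: [5.8, -4.8, -18.1]
grip_width: 0.0231
```

```bash
python3 chk.py 10 39;python3 chk2.py 10; sleep 0; python3 chk2.py 10b
```

```text
[ 0.4518 -0.0697  0.187 ] [  5.82  -4.77 -18.06] [-0.93 -1.27  0.01] 0.0231 10.65
ball 2009 [ 0.452  -0.0705  0.1852] [array([ 0.4519879 , -0.07013932,  0.18579602]), np.float64(0.012541529229675484)]
lid angle deg 38.94212104121008 z0 0.08828985258124807 13947
a,h,r 63.83476608894355 111.01797554759581 128.06197037495838 theta 39.96501575532345 off-axis -0.0002319941023834933
[ 0.08247689  1.568959   -0.08694644]
a,h,r 63.838031846341316 111.0326028812628 128.0762788833385 theta 39.96701102992624 off-axis -0.00022247427280828146
[ 0.08242684  1.56894631 -0.08693161]
```

View pics/s10.png

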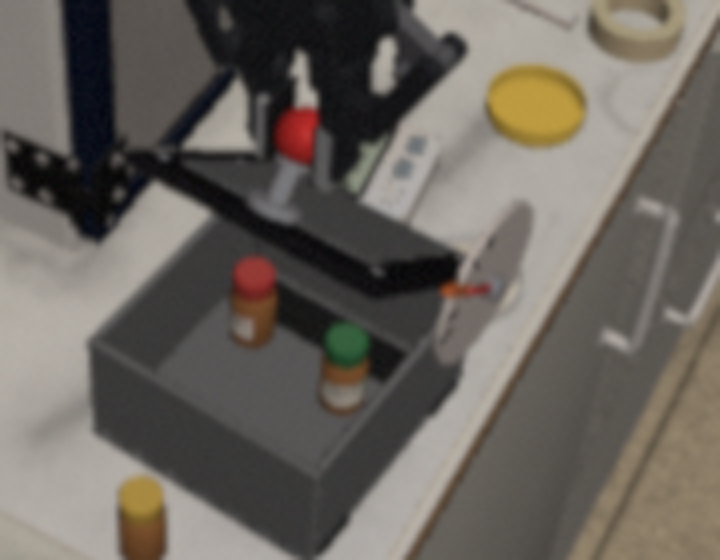

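View pics/w10.png

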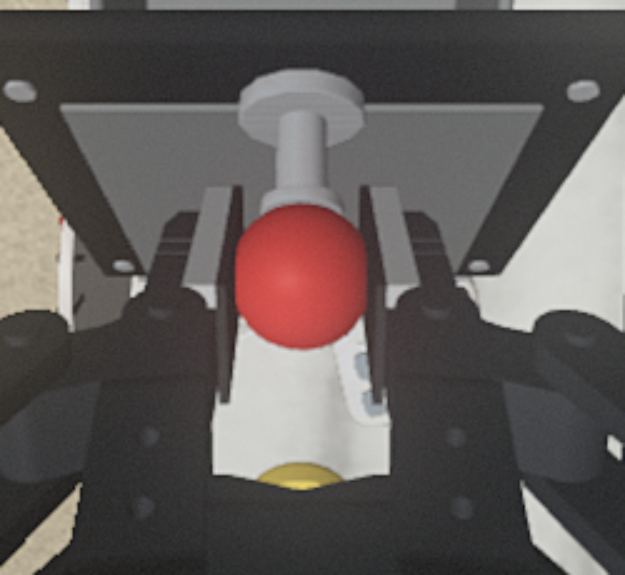

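The pointer lies along the orange mark at crop (465,290), the vials are upright, the stem is fully out and the pose is steady. Handing in.

Run:
```python
from h import *
print(workorder.job_done());print(sense()["time_s"])
```

```text
the job is handed in; nothing more can be done
None
the job is handed in; nothing more can be done
```

I gripped the red knob, drew it straight up to its stop with the lid still shut, then lifted the lid to 40° and handed the job in still holding it, at about 10.9 s.

**Knob:**
- During the pull the force stayed near 2–3 N, then jumped to about 6 N at roughly 12 mm, where it met the stop.
- At the end the knob was 128.1 mm from the hinge line, against 128 mm expected at the stop.

**Lid:**
- The arm's position put the lid at 39.97°, and it read the same twice.
- The wrist camera's depth fit read 38.9°. That fit also read about 1.1–1.6° low with the lid shut, so the two agree at about 40°.
- The red pointer lay on the orange mark, and no reading was above 40°.

**Surroundings:** in the last pictures the red and green vials stood upright. The yellow vial and yellow dish looked unmoved, and so did what showed of the timer. The clear petri dish was not in clear view at the end, so I did not check it.

**Contact while closing:** the gripper felt about 8 N upward as it closed on the ball, perhaps from a fingertip touching. It went away once I started the pull.

**Holding force:** it was about 19 N at the wrist, more than the lid needs, because I pulled slightly outward to keep the knob on its stop.

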